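# Level the capping stand

### The arm

A 6-joint arm with a two-finger parallel gripper is mounted at the origin on the work surface. World frame = base frame: x ahead of the robot, y to its left, z up, the work surface at z = 0. Lengths are in m, angles in rad, forces in N, time in s.
With the tool pointing down it reaches from about 0.225 to 0.875 m from the base axis. Payload 3.4 kg.
Tool frame: the origin (TCP) lies at the very end of the fingers, on their centre line; the grasp point (between the pads) lies 19 mm behind it; z points along the fingers, y is the direction in which the jaws open and shut (so a half turn about z gives the same grasp; the last joint's range is limited). The gripper opens to 85 mm and grips with 20 to 120 N. Pads are 22 mm wide; open, the fingers measure 114 mm over their backs; the gripper's body (76 mm by 85 mm) begins 54 mm behind the grasp point. The pads swing forward as they close: fully open they stand 13 mm farther back than shut.
Start: joints at [-1.247, 0.276, 1.505, -0, 1.361, -0.121], TCP at [0.247, -0.519, 0.231] pointing down, gripper open.
Joint ranges: [-2.89, 2.89], [-0.75, 2.08], [0.22, 2.7], [-1.18, 4.32], [0.11, 2.71], [-2.7, 2.7]. Speed limits (rad/s): [2.57, 2.57, 3.14, 3.14, 3.14, 3.14].

### API

Orientations are given as a 3x3 rotation matrix whose columns are the frame's x, y, z axes.
In Python, from station import arm, cams, models gives the robot as it stands. The module is installed in compiled form; this text tells all that it offers.
- The arm moves only by the tool arm_command, never from a script. Its argument "deltas" is a list of rows, each a list of 7 numbers: the shift along the world's x, y, z in cm, then the turn, a rotation vector about the world's x, y, z in rad, then the opening, from 0 (shut) to 1 (fully open). In form: [[tx, ty, tz, rx, ry, rz, hand], ...]. A call has exactly 10 rows; each row is the pose to reach, as a shift and turn from the pose commanded when the call began; what a row does not reach only later rows make up. A row lasts 1/12 s, in which the tool goes at most 41.7 mm and 7.16 degrees, less where a joint would pass 70% of its speed; a pose out of reach is approached as far as the arm can. A call with a gripper value outside its range is refused whole. The fingers move at their own pace and stop on an object; "grip_force" is the grip in N (left out, the last holds). Time passes only in rows, so rows that repeat a pose let the fingers close, or fill a call up. It gives the time, the measured TCP pose, the force and the opening at its end, in the units of the state.
- arm.get_state(): the state, without advancing time (a new reading comes with each control period).
- cams.grab_frame(name): name is "scene" or "top"; returns a dict with "image" (400x640x3 uint8, red, green, blue), "range_z" (400x640 float32, m along the optical axis (not along the pixel's ray), 0 where there is no reading), "fx", "fy", "cx", "cy" (pixels), "distortion" ([k1, k2, p1, p2, k3] as OpenCV has them; the pictures are not rectified), "R" (3x3) and "t" (3): a world point X has camera coordinates R X + t. Camera axes: x right, y down, z forward; pixel columns grow to the right and rows downward; lengths in m; the calibration is good to about 2 mm. A picture is of the moment at which its call begins.
- arm.close_job(): hands the job in, once; it reports no verdict.
Trained networks look in a picture, given as the dict that the camera call returned (one of the last four; its "shot" number tells which), for a name from the list of things; names that differ only in an ending like _2 or _b are one class to them, and where a whole thing is asked for, a point or a joint stands for the part that bears it (a point fixed in the world has none). Each returns a list of dicts, best first, with "confidence" (0 to 1); they miss things now and then, are a little off and sometimes report something else, mostly with a low value. They report only what shows in the picture. A call takes as long as a camera call. They do not tell look-alikes from the thing itself.
- models.recognise(picture, name): "bbox" ([centre column, centre row, width, height] in pixels, round what is visible of it).
The state is a dict: "t": time; "q": joint angles; "qvel": joint speeds; "joint_torque": joint torques, N m; "tool_pos": TCP position; "tcp_rot": TCP orientation; "ft_force": force on the tool from outside, world axes, zero at the start; "ft_torque": the same for the moment, N m; "finger_gap": finger opening in m.
Only numpy, scipy, OpenCV 4.12 (cv2) and the standard library are available. Lean on these libraries where they do the work, as an engineer would, in place of code of your own. Each camera call takes 0.05 s, during which the arm holds its last target. There are 200 camera calls.

### The job

Pull the spirit level out of the cut-down cylinder mould it leans in and lay it gently, not dropping it, lengthwise on the middle of the tilted steel plate, standing on one of its narrow long edges. Then let go of it and turn the black knob at the end of the stand until the plate sits level, with the spirit level still lying on it as you placed it. Leave the tamping rod in its mould and do not shift the filled test cylinders.

Things in the scene. Friction and masses are not known exactly. Their poses are not given: they have to be found in the camera images.
- level: spirit level: aluminium bar with black end caps, 200 x 22 x 40 mm, 0.25 kg. Origin at its centre; x along it, from the foot in the mould to the free upper end, y across the 22 mm thickness, z across the 40 mm width (faces +z and -z are the narrow long edges). Starts leaning 32 deg from vertical, -z edge on the rim, y horizontal, foot on the mould's floor, 85 mm standing out past the rim.
- mould_level: round open cup of black plastic, a cut-down cylinder mould fixed to the table, that holds the spirit level: outside diameter 104 mm, height 100, wall 4, inner floor 6 above the table. Origin at the centre of its underside; the spirit level leans towards its +x.
- mould_rod: an identical cup, fixed, that holds the tamping rod. Origin at the centre of its underside; the rod leans towards its +x.
- rod: tamping rod: plain round steel rod, 16 mm diameter, 200 long, round ends, 0.28 kg, leaning about 41 deg in its cup. Origin at its centre, x along it towards its upper end. A bystander: leave it in its cup.
- cyl_a: filled test cylinder: black plastic cylinder with a concrete top, diameter 76 mm, height 150, 1.5 kg, standing loose on the table. Origin at the centre of its underside. A bystander.
- cyl_b: a second such cylinder. A bystander.
- stand: levelling stand, fixed: grey base 150 wide (its x) x 360 long (its y, from y = -210 to +150 mm) x 12 high, hinge at its +y end (hinge axis 122 mm from the origin, 46 above the table), knob on a post at its -y end. Origin under the plate's middle, on the table; z up.
- plate_mid (a point): middle of the top face of the hinged steel plate (126 wide along x, 240 long along y, 10 thick). Its y runs along the plate towards the hinge, its z is the plate's normal; it tilts with the plate. Level, it is 58 mm above the table. A 44 mm wide tongue continues the plate under the knob.
- plate (a joint): tilt of the plate in rad: 0 = level, negative = the knob end is low (as at the start). It is moved only by the knob: 0.035 rad for each rad of knob.
- knob (a joint): angle of the knob in rad, growing clockwise seen from above; clockwise raises the knob end of the plate. Runs from -2.9 to 1.0.
- knob_grip (a point): grip point of the knob, on its vertical axis, 92 mm above the table and 172 mm from the plate's middle (level). The knob is an upright black bar 64 long (this point's x), 14 thick (its y), from 78 to 104 mm above the table, on a round foot 38 mm across. Its axes turn with the knob, z up.
Things that resemble listed ones, but are neither listed nor needed, are in the scene too. What is shaped like the mould_rod but pink is not meant. Of the things shaped like the level, the aluminium one is meant.

How it is judged:
On the way, in this order (a step that is already met when the one before it is completed fails the run):
1. the spirit level is out of its mould: its centre more than 160 mm above the table (height (world z) of level above 0.16 m), for 0.1 s.
2. the spirit level lies lengthwise on the middle of the plate, on a narrow edge, with the fingers off it (z of level in the frame of plate_mid between 0.014 and 0.026 m and x of level in the frame of plate_mid between -0.035 and 0.035 m and y of level in the frame of plate_mid between -0.035 and 0.035 m and angle between the x axis of level and the y axis of plate_mid, either way round below 0.2 rad and angle between the z axis of level and the z axis of plate_mid, either way round below 0.08 rad and contact force between the fingers and level below 0.05 N and linear speed of level below 0.03 m/s), for 0.3 s.
3. the plate is level within 0.015 rad (value of joint plate between -0.015 and 0.015 rad and z of level in the frame of plate_mid between 0.014 and 0.026 m and x of level in the frame of plate_mid between -0.035 and 0.035 m and y of level in the frame of plate_mid between -0.035 and 0.035 m and angle between the x axis of level and the y axis of plate_mid, either way round below 0.2 rad and angle between the z axis of level and the z axis of plate_mid, either way round below 0.08 rad), for 0.2 s.
At the end, for the whole second after the job is handed in: Plate level within 0.015 rad; spirit level at rest on it on a narrow edge (0.08 rad), centre within 35 mm of the plate's middle each way, length within 0.2 rad of the plate's; tamping rod still in its mould; test cylinders upright within 20 mm of their starts (all of step 3 and linear speed of level below 0.02 m/s and horizontal distance between rod and mould_rod below 0.045 m and height (world z) of rod below 0.12 m and angle between each of cyl_a, cyl_b's own z axis and vertical below 0.1 rad and distance of each of cyl_a, cyl_b from where it was at the start of the episode below 0.02 m); the robot touches nothing.
It fails at once if the spirit level is dropped or slammed on the plate: faster than 0.5 m/s within 30 mm of it (z of level in the frame of plate_mid between 0 and 0.05 m and x of level in the frame of plate_mid between -0.06 and 0.06 m and y of level in the frame of plate_mid between -0.12 and 0.12 m and linear speed of level above 0.5 m/s).
It fails at once if the tamping rod leaves its mould (height (world z) of rod above 0.14 m).
It fails at once if a test cylinder is shifted by more than 20 mm or tipped (distance of any of cyl_a, cyl_b from where it was at the start of the episode above 0.02 m or angle between any of cyl_a, cyl_b's own z axis and vertical above 0.3 rad).
It also fails if it takes over 59 s, if anything falls off the work surface, if the arm or the gripper's body presses on something with over 40 N, if the wrist force passes 120 N, or if a joint passes its speed limit or range.

## Working session

There is one attempt and no reset: what is moved stays moved. The work goes in short steps, Python scripts to look and compute and a tool call to move; the robot and the scene stay as the last step left them, time stands still between calls to the robot, and variables do not carry over. Pictures are saved under pics/ and viewed, about 8 in all and at most 12, crops included, and the job is handed in when it is done.

Besides the shell and the picture viewer there is one more tool, called by a JSON object that holds its "method" and its "body". arm_command: Moves the arm, as the interface text tells. Its arguments: {"type":"object","properties":{"deltas":{"type":"array","items":{"type":"array","items":{"type":"number"}}},"grip_force":{"type":"number"}},"required":["deltas"]}

```bash
mkdir -p pics; cat > h.py <<'E'
import numpy as np, cv2
from station import arm, cams, models
def grab(n):
    f=cams.grab_frame(n); return f
def save(f,name,crop=None,s=1):
    im=f["image"][:,:,::-1]
    if crop: im=im[crop[1]:crop[3],crop[0]:crop[2]]
    cv2.imwrite("pics/"+name,cv2.resize(im,None,fx=s,fy=s,interpolation=cv2.INTER_CUBIC))
def cloud(f):
    z=f["range_z"].astype(float); h,w=z.shape
    u,v=np.meshgrid(np.arange(w),np.arange(h))
    K=np.array([[f["fx"],0,f["cx"]],[0,f["fy"],f["cy"]],[0,0,1.]])
    p=cv2.undistortPoints(np.stack([u,v],-1).reshape(-1,1,2).astype(float),K,np.array(f["distortion"],float)).reshape(h,w,2)
    P=np.dstack([p[...,0]*z,p[...,1]*z,z])
    W=(P-np.array(f["t"]))@np.array(f["R"])
    W[z<=0]=np.nan
    return W
E
python3 - <<'E'
from h import *
fs=[grab("scene"),grab("top")]
for n,f in zip(["scene","top"],fs):
    save(f,n+"0.png")
    W=cloud(f); np.savez("%s0.npz"%n,W=W,im=f["image"])
    print(n,"campos",(-np.array(f["R"]).T@np.array(f["t"])).round(3))
    for k in ["level","mould_level","rod","cyl_a","stand","plate_mid","knob"]:
        print(k,[(np.round(r["bbox"]).astype(int).tolist(),round(r["confidence"],2)) for r in models.recognise(f,k)[:5]])
print(arm.get_state())
im=np.vstack([cv2.imread("pics/scene0.png")]) 
E
```

```text
scene campos [ 1.225 -0.451  0.794]
level [([368, 262, 42, 62], 0.83), ([301, 162, 10, 24], 0.68)]
mould_level [([301, 176, 35, 44], 0.67)]
rod [([399, 162, 30, 15], 0.63)]
cyl_a [([328, 198, 28, 55], 0.94), ([346, 148, 25, 51], 0.65)]
stand [([221, 251, 141, 110], 0.6)]
plate_mid [([299, 161, 15, 27], 0.69), ([221, 238, 114, 76], 0.57)]
knob [([167, 259, 24, 21], 0.82)]
top campos [0.383 0.034 1.116]
level [([297, 252, 40, 48], 0.79), ([312, 142, 36, 65], 0.72)]
mould_level [([288, 261, 44, 45], 0.56)]
rod [([212, 186, 32, 48], 0.83)]
cyl_a [([217, 261, 45, 31], 0.75), ([296, 198, 31, 39], 0.74)]
stand [([409, 234, 139, 69], 0.67), ([297, 252, 38, 45], 0.53)]
plate_mid [([407, 232, 107, 54], 0.65)]
knob [([466, 221, 29, 14], 0.51)]
{'t': 0.8, 'q': array([-1.24701235e+00,  2.75857179e-01,  1.50487235e+00,  2.20569437e-05,
        1.36072923e+00, -1.20980466e-01]), 'qvel': array([-3.58344037e-04,  7.38066500e-04,  7.76575789e-06, -6.39472589e-04,
        7.11807828e-04, -1.93590493e-03]), 'joint_torque': array([-1.38979889e-03, -4.16597164e+01, -2.46087205e+01,  1.38666037e-04,
       -4.38616746e-05, -6.09145204e-06]), 'tool_pos': array([ 0.24741408, -0.5190852 ,  0.23136349]), 'tcp_rot': array([[ 9.02714016e-01,  4.30241097e-01,  6.30486983e-05],
       [ 4.30241102e-01, -9.02714008e-01, -1.20068442e-04],
       [ 5.25656508e-06,  1.35513607e-04, -9.99999991e-01]]), 'ft_force': array([-0.20370885,  0.19785437, -0.01840674]), 'ft_torque': array([ 0.00602023, -0.01358773,  0.00906075]), 'finger_gap': 0.08528214356365411}
```

```bash
python3 - <<'E'
import cv2,numpy as np
a=cv2.imread("pics/scene0.png")[100:340,130:450]; b=cv2.imread("pics/top0.png")[90:330,170:490]
cv2.imwrite("pics/a1.png",cv2.resize(a,None,fx=2.5,fy=2.5,interpolation=2)); cv2.imwrite("pics/b1.png",cv2.resize(b,None,fx=2.5,fy=2.5,interpolation=2))
E
```

```text
(no output)
```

View pics/a1.png

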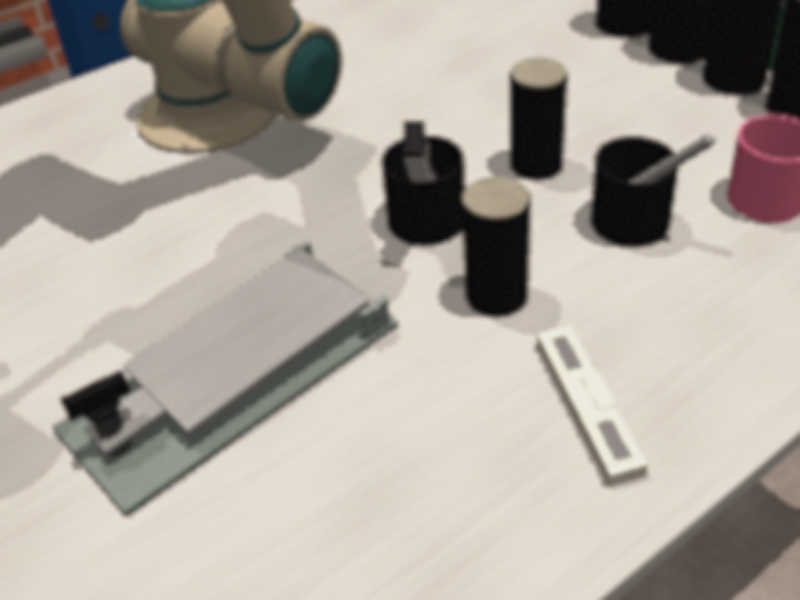

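View pics/b1.png

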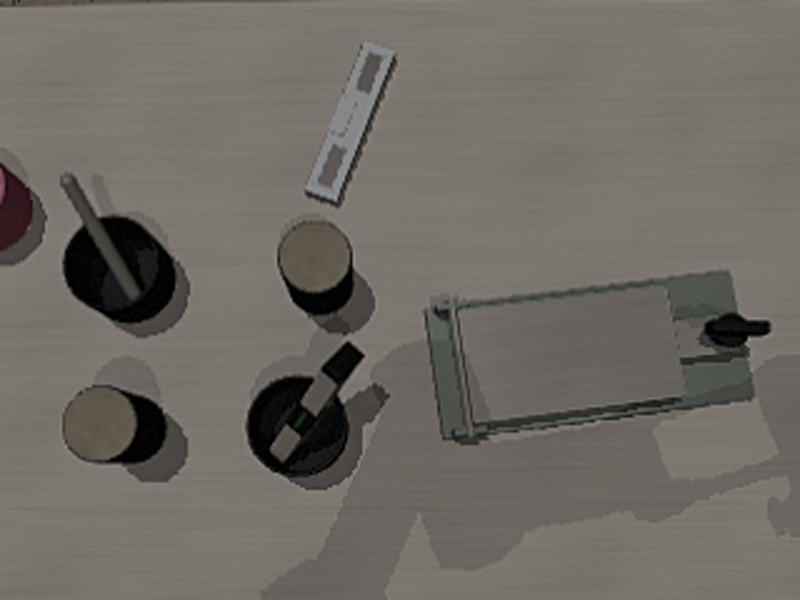

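Two level-shaped things: the white bar lying flat (top px ~(310,140)) and the grey aluminium bar with black caps in the black cup (top px ~(298,250)). The latter is meant, because it is aluminium and leans in its mould. Stand is at the right (knob end at −y, top px ~(465,221)).

```bash
python3 - <<'E'
import numpy as np,cv2
D={k:np.load(k+"0.npz") for k in("top","scene")}
T=D["top"]["W"];S=D["scene"]["W"]; im=D["top"]["im"]
def sub(W,u0,u1,v0,v1): return W[v0:v1,u0:u1].reshape(-1,3)
def rng(P,zl,zh): return P[(P[:,2]>zl)&(P[:,2]<zh)]
allp=np.vstack([T.reshape(-1,3),S.reshape(-1,3)])
print("table z",np.nanmedian(sub(T,400,480,100,150)[:,2]),np.nanmedian(sub(S,380,420,300,330)[:,2]))
def circ(P):
    A=np.c_[2*P[:,:2],np.ones(len(P))];s=np.linalg.lstsq(A,(P[:,:2]**2).sum(1),rcond=None)[0]
    return s[:2],np.sqrt(s[2]+s[0]**2+s[1]**2)
for nm,(u,v) in {"mould_level":(289,259),"mould_rod":(216,196)}.items():
    for W in(T,):
        P=rng(sub(W,u-28,u+28,v-28,v+28),.094,.106); print(nm,len(P),circ(P) if len(P)>10 else 0, P[:,:2].min(0),P[:,:2].max(0))
for nm,(u,v) in {"cylA":(296,192),"cylB":(210,259)}.items():
    P=rng(sub(T,u-22,u+22,v-25,v+22),.143,.157); print(nm,len(P),(P.min(0)+P.max(0))/2,np.ptp(P,axis=0))
P=sub(T,285,325,220,280); P=P[P[:,2]>.112]; print("lev top",len(P),P.min(0),P.max(0)); 
o=np.argsort(-P[:,2]); print(P[o[:8]].round(4)); np.save("lev.npy",P)
c=P.mean(0); w=np.linalg.svd(P-c)[2]; print("c",c,"axes",w)
P=sub(S,285,315,145,175);P=P[P[:,2]>.108];P=P[np.linalg.norm(P[:,:2]-c[:2],axis=1)<.08];print("lev scene",len(P),P.min(0),P.max(0),P.mean(0))
# plate
P=sub(T,362,440,205,262)
P=P[(P[:,2]>.02)&(P[:,2]<.09)];A=np.c_[P[:,:2],np.ones(len(P))]
for _ in range(8):
    s=np.linalg.lstsq(A,P[:,2],rcond=None)[0];r=abs(A@s-P[:,2]);k=r<max(.003,np.median(r)*2);A,P=A[k],P[k]
print("plane",s,len(P)); 
B=cv2.minAreaRect(P[:,:2].astype(np.float32));print(B,cv2.boxPoints(B))
n=np.array([-s[0],-s[1],1]);n/=np.linalg.norm(n);print("tilt",np.arccos(n[2]))
P=sub(T,445,485,205,240);P=rng(P,.095,.112);print("knob",len(P),P.mean(0),cv2.minAreaRect(P[:,:2].astype(np.float32)))
P=sub(S,150,185,245,275);P=rng(P,.098,.108);print("knob",len(P),P.mean(0),cv2.minAreaRect(P[:,:2].astype(np.float32)) if len(P)else 0)
E
```

```text
table z -0.0010445363298883829 -0.0031168215131561487
mould_level 219 (array([0.42254391, 0.10047345]), np.float64(0.046281754323952436)) [0.37148412 0.04929608] [0.47362813 0.15194248]
mould_rod 216 (array([0.59379713, 0.29682793]), np.float64(0.04714213217595531)) [0.54589425 0.24684298] [0.64459305 0.34919659]
cylA 691 [0.59029671 0.0787558  0.14989374] [0.07284999 0.07353992 0.01178731]
cylB 749 [0.42332321 0.29064398 0.14902299] [0.07575517 0.07257025 0.01089172]
lev top 379 [0.42356443 0.0307759  0.11208171] [0.49986679 0.10240592 0.19986868]
[[0.4758 0.066  0.1999]
 [0.4737 0.0614 0.1975]
 [0.469  0.0615 0.1972]
 [0.4642 0.0522 0.1971]
 [0.469  0.0568 0.1964]
 [0.4619 0.0522 0.1962]
 [0.4643 0.0498 0.1962]
 [0.4738 0.0662 0.1961]]
c [0.46123683 0.06531314 0.16503333] axes [[-0.53430091  0.45214702 -0.71420278]
 [-0.40549042  0.60425767  0.68589372]
 [-0.74168731 -0.65607602  0.13951414]]
lev scene 219 [0.44722256 0.02988844 0.10912664] [0.50499131 0.0981411  0.19605547] [0.48234608 0.05446441 0.1640352 ]
plane [-0.00524808  0.05045551  0.06419671] 3144
((0.5002741813659668, -0.2020392119884491), (0.12704934179782867, 0.23067058622837067), 6.384632110595703) [[ 0.42431796 -0.09448335]
 [ 0.44996905 -0.32372326]
 [ 0.5762304  -0.30959508]
 [ 0.5505793  -0.08035517]]
tilt 0.050684270538622504
knob 135 [ 0.51810183 -0.36787747  0.10268523] ((0.5188114643096924, -0.3675110936164856), (0.06540105491876602, 0.014209253713488579), 86.56452941894531)
knob 146 [ 0.52433292 -0.3693728   0.10295355] ((0.5223288536071777, -0.3685552179813385), (0.06232830137014389, 0.01850544847548008), 87.1311264038086)
```

```bash
cat >> h.py <<'E'
from scipy.spatial.transform import Rotation as Ro
def tilt_R(az,a):
    """tool z = sin(a) d - cos(a) zhat, jaws (y) horizontal = zhat x d"""
    d=np.array([np.cos(az),np.sin(az),0]);k=np.array([0,0,1.])
    z=np.sin(a)*d-np.cos(a)*k; y=np.cross(k,d); return np.c_[np.cross(y,z),y,z]
def go(pos,R):
    s=arm.get_state(); print("t",round(s["t"],2),"d_cm",((np.array(pos)-s["tool_pos"])*100).round(2),"rv",Ro.from_matrix(R@s["tcp_rot"].T).as_rotvec().round(3),
     "gap",round(s["finger_gap"],4),"F",s["ft_force"].round(1),"pos",s["tool_pos"].round(4),"q",s["q"].round(2))
E
python3 - <<'E'
from h import *
from scipy.optimize import least_squares
T=np.load("top0.npz")["W"];S=np.load("scene0.npz")["W"]
P=np.vstack([T[220:280,285:325].reshape(-1,3),S[145:175,285:315].reshape(-1,3)])
P=P[(P[:,2]>.115)&(np.hypot(P[:,0]-.465,P[:,1]-.06)<.06)]
r32=np.radians(32);h=np.array([.1,.011,.02])
def ax(az,l):
    d=np.array([np.cos(az),np.sin(az),0]);k=np.array([0,0,1.])
    x=np.sin(l)*d+np.cos(l)*k;z=-np.cos(l)*d+np.sin(l)*k
    return np.c_[x,np.cross(z,x),z]
def res(p):
    q=abs((P-p[:3])@ax(p[3],p[4]))-h
    return np.r_[np.linalg.norm(np.maximum(q,0),axis=1)+np.minimum(q.max(1),0),(p[4]-r32)*3]
for az in(-.6,-.9):
    r=least_squares(res,[.4225+.022*np.cos(az),.1005+.022*np.sin(az),.101,az,r32],loss="soft_l1",f_scale=.003)
    print(r.x.round(4),np.degrees(r.x[3:]),r.cost,np.median(abs(r.fun)))
p=r.x; A=ax(p[3],p[4]); G=p[:3]+.055*A[:,0]
R=tilt_R(p[3],np.radians(45)); tcp=G+.019*R[:,2]
print("grasp",G,"tcp",tcp,"pre(-9cm)",tcp-.09*R[:,2])
go(tcp-.09*R[:,2],R)
save(dict(image=np.load("top0.npz")["im"]),"lv.png",(260,210,350,290),5)
E
```

```text
[ 0.4428  0.084   0.101  -0.711   0.5589] [-40.73520506  32.02412404] 0.0005161118728974293 0.0011063452591350787
[ 0.4428  0.084   0.101  -0.711   0.5589] [-40.73506694  32.02412379] 0.0005161118728837562 0.001106335329540008
grasp [0.46494306 0.06495887 0.14764751] tcp [0.47512326 0.05619168 0.13421249] pre(-9cm) [0.42690129 0.09772049 0.1978521 ]
t 0.8 d_cm [17.95 61.68 -3.35] rv [-0.915  0.123  1.868] gap 0.0853 F [-0.2  0.2 -0. ] pos [ 0.2474 -0.5191  0.2314] q [-1.25  0.28  1.5   0.    1.36 -0.12]
```

View pics/lv.png

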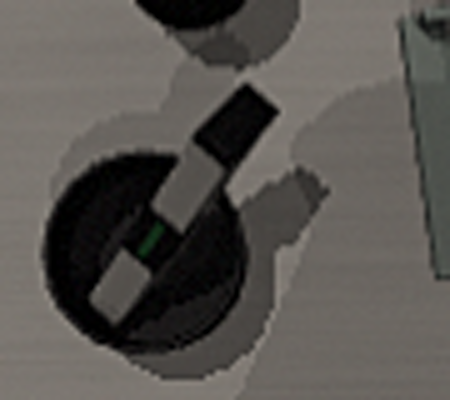

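The crop shows the black-capped aluminium bar with a green vial, in the black cup at px (298,250): confirmed. Setting out.

{"method": "arm_command", "body": {"deltas": [[0.9,3.4,1,-0.05,0.007,0.1,1],[1.8,6.8,2,-0.1,0.013,0.2,1],[2.7,10.2,3,-0.15,0.02,0.31,1],[3.6,13.6,4,-0.2,0.027,0.41,1],[4.5,17,5,-0.25,0.034,0.51,1],[5.4,20.4,5,-0.3,0.04,0.61,1],[6.3,23.8,5,-0.35,0.047,0.72,1],[7.2,27.2,5,-0.4,0.054,0.82,1],[8.1,30.6,5,-0.45,0.06,0.92,1],[9,34,5,-0.5,0.067,1.03,1]], "grip_force": 60}}

```text
t: 1.63
tool_pos: [0.3372, -0.1776, 0.2819]
tcp_rot: [[0.111, 0.977, 0.181], [0.903, -0.023, -0.43], [-0.416, 0.211, -0.885]]
ft_force: [1.3, 0.8, 0.0]
finger_gap: 0.0851
```

```bash
python3 - <<'E'
from h import *
R=tilt_R(-.711,np.radians(45)); go([.4269,.0977,.1979],R)
E
```

```text
t 1.63 d_cm [ 8.97 27.53 -8.4 ] rv [-0.413  0.054  0.834] gap 0.0851 F [1.3 0.8 0. ] pos [ 0.3372 -0.1776  0.2819] q [-0.34 -0.22  2.   -0.41  1.06 -0.12]
```

{"method": "arm_command", "body": {"deltas": [[0.9,3.2,0,-0.046,0.006,0.093,1],[1.8,6.4,0,-0.092,0.012,0.186,1],[2.7,9.6,0,-0.138,0.018,0.28,1],[3.6,12.8,-0.5,-0.184,0.024,0.37,1],[4.5,16,-1,-0.23,0.03,0.465,1],[5.4,19.2,-2,-0.276,0.036,0.56,1],[6.3,22,-3.5,-0.322,0.042,0.65,1],[7.2,24.5,-5,-0.368,0.048,0.744,1],[8.1,26.2,-7,-0.413,0.054,0.834,1],[9,27.5,-8.4,-0.413,0.054,0.834,1]]}}

```text
t: 2.47
tool_pos: [0.4256, 0.0972, 0.1951]
tcp_rot: [[-0.539, 0.652, 0.533], [0.46, 0.758, -0.462], [-0.705, -0.004, -0.709]]
ft_force: [-0.6, -0.9, 0.7]
finger_gap: 0.0851
```

```bash
python3 - <<'E'
from h import *
R=tilt_R(-.711,np.radians(45)); go([.4751,.0562,.1342],R)
E
```

```text
t 2.47 d_cm [ 4.95 -4.1  -6.09] rv [ 0.002 -0.005 -0.001] gap 0.0851 F [-0.6 -0.9  0.7] pos [0.4256 0.0972 0.1951] q [ 0.66  0.09  2.16 -0.98  0.98  0.4 ]
```

{"method": "arm_command", "body": {"deltas": [[0.8,-0.7,-1,0,0,0,1],[1.7,-1.4,-2.1,0,0,0,1],[2.5,-2.1,-3.1,0,0,0,1],[3.3,-2.8,-4.1,0,0,0,1],[4.2,-3.5,-5.1,0,0,0,1],[4.9,-4.1,-6.1,0,0,0,1],[4.9,-4.1,-6.1,0,0,0,0.5],[4.9,-4.1,-6.1,0,0,0,0],[4.9,-4.1,-6.1,0,0,0,0],[4.9,-4.1,-6.1,0,0,0,0]]}}

```text
t: 3.3
tool_pos: [0.4764, 0.0563, 0.1387]
tcp_rot: [[-0.535, 0.657, 0.531], [0.465, 0.754, -0.463], [-0.705, -0.001, -0.709]]
ft_force: [-0.8, -0.2, -0.6]
finger_gap: 0.0394
```

```bash
python3 - <<'E'
from h import *
R=tilt_R(-.711,np.radians(45)); go([.4751,.0562,.1342],R)
E
```

```text
t 3.3 d_cm [-0.13 -0.01 -0.45] rv [-0.001 -0.003  0.005] gap 0.0394 F [-0.8 -0.2 -0.6] pos [0.4764 0.0563 0.1387] q [ 0.48  0.2   2.23 -1.18  0.79  0.53]
```

{"method": "arm_command", "body": {"deltas": [[0,0,0,0,0,0,0],[0,0,0,0,0,0,0],[0,0,0,0,0,0,0],[0,0,0,0,0,0,0],[0,0,0,0,0,0,0],[0,0,0,0,0,0,0],[0.2,-0.2,0.5,0,0,0,0],[0.4,-0.35,0.9,0,0,0,0],[0.6,-0.5,1.3,0,0,0,0],[0.8,-0.7,1.7,0,0,0,0]]}}

```text
t: 4.13
tool_pos: [0.4838, 0.0487, 0.1547]
tcp_rot: [[-0.537, 0.658, 0.529], [0.466, 0.753, -0.464], [-0.703, -0.003, -0.711]]
ft_force: [-3.6, 3.5, -1.3]
finger_gap: 0.0215
```

```bash
python3 - <<'E'
from h import *
R=tilt_R(-.711,np.radians(45)); go([.4751,.0562,.1342],R)
f=grab("scene"); save(f,"s2.png",(230,90,430,240),4)
E
```

```text
t 4.13 d_cm [-0.87  0.75 -2.05] rv [-0.002 -0.006  0.007] gap 0.0215 F [-3.6  3.5 -1.3] pos [0.4838 0.0487 0.1547] q [ 0.45  0.17  2.2  -1.14  0.79  0.45]
```

View pics/s2.png

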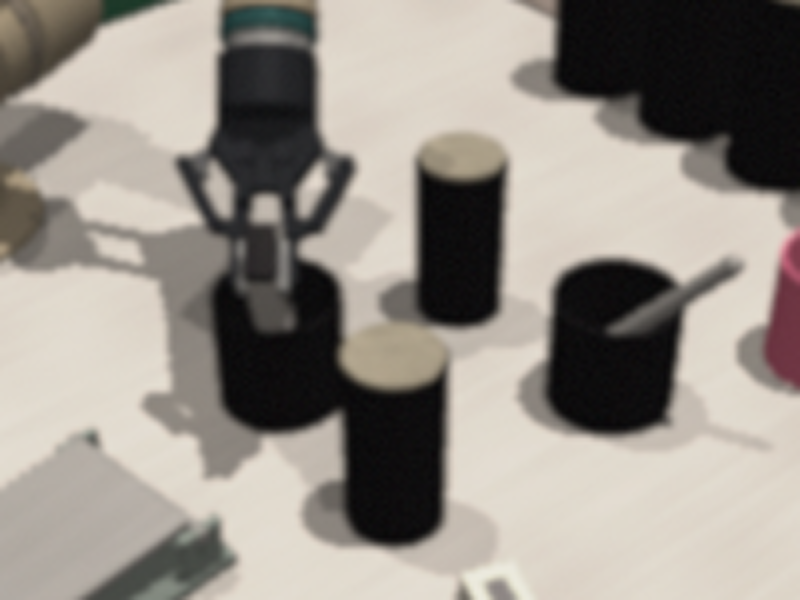

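The picture shows the gripper holding the level (around (265,260) in the crop), rod and cylinders undisturbed. Pulling it out along its axis.

{"method": "arm_command", "body": {"deltas": [[0.6,-0.5,1.4,0,0,0,0],[1.2,-1,2.8,0,0,0,0],[1.8,-1.6,4.2,0,0,0,0],[2.4,-2.1,5.6,0,0,0,0],[3,-2.6,7,0,0,0,0],[3.6,-3.1,8.4,0,0,0,0],[4.2,-3.6,9.8,0,0,0,0],[4.6,-4,11.2,0,0,0,0],[4.6,-4,12.6,0,0,0,0],[4.6,-4,13.6,0,0,0,0]]}}

```text
t: 5.02
tool_pos: [0.5303, 0.0075, 0.2925]
tcp_rot: [[-0.534, 0.659, 0.529], [0.466, 0.752, -0.466], [-0.705, -0.003, -0.709]]
ft_force: [-0.1, -0.5, -2.6]
finger_gap: 0.0217
```

```bash
python3 - <<'E'
from h import *
R=tilt_R(-.711,np.radians(45)); s=arm.get_state(); go(s["tool_pos"],R)
# level in hand from cloud, both views
from scipy.optimize import least_squares
Rt=s["tcp_rot"];tp=s["tool_pos"]
Q=[]
for n in("scene","top"):
    W=cloud(grab(n)).reshape(-1,3); Q.append((W-tp)@Rt)
Q=np.vstack(Q); k=(abs(Q[:,1])<.014)&(abs(Q[:,2]+.019)<.2)&(abs(Q[:,0])<.25); 
# keep points below gripper palm and outside finger zone
k&=(Q[:,2]>-.065)&(np.abs(Q[:,0])>.014)
Q=Q[k&~np.isnan(Q[:,0])]; print(len(Q),Q.min(0),Q.max(0)); np.save("Q.npy",Q)
h=np.array([.1,.02])
def res(p):
    u=np.array([np.cos(p[2]),np.sin(p[2])]);w=np.array([-u[1],u[0]])
    q=Q[:,[0,2]]-p[:2]; q=np.c_[abs(q@u)-.1,abs(q@w)-.02,abs(Q[:,1])-.011]
    return np.linalg.norm(np.maximum(q,0),axis=1)+np.minimum(q.max(1),0)
for a in(0.2,-.2):
  for x in(.05,-.05):
    r=least_squares(res,[x,-.019,a],loss="soft_l1",f_scale=.002);print(r.x.round(4),r.cost,np.median(abs(r.fun)))
E
```

```text
t 5.02 d_cm [0. 0. 0.] rv [ 0.    -0.004  0.008] gap 0.0217 F [-0.1 -0.5 -2.6] pos [0.5303 0.0075 0.2925] q [ 0.3   0.01  1.95 -0.86  0.92 -0.1 ]
946 [-0.04750483 -0.01390691 -0.06345428] [0.24961461 0.01399347 0.17822185]
[0.0566 0.0044 0.3245] 0.0449697703200913 0.003201005081341056
[0.0566 0.0044 0.3245] 0.044969770326138615 0.003201217791509549
[0.0566 0.0044 0.3245] 0.04496977037687598 0.0032012647144743058
[0.0566 0.0044 0.3245] 0.04496977030732915 0.0032011069857524237
```

```bash
cat > lev.py <<'E'
from h import *
from scipy.optimize import least_squares
def inhand(zmin,views=("scene","top")):
    s=arm.get_state();Rt=s["tcp_rot"];tp=s["tool_pos"]
    W=np.vstack([cloud(grab(n)).reshape(-1,3) for n in views]);W=W[W[:,2]>zmin];Q=(W-tp)@Rt
    Q=Q[(abs(Q[:,1])<.014)&(Q[:,2]>-.06)&(Q[:,2]<.08)&(abs(Q[:,0])<.2)&(abs(Q[:,0])>.014)]
    def res(p):
        u=np.array([np.cos(p[2]),np.sin(p[2])]);w=np.array([-u[1],u[0]])
        q=Q[:,[0,2]]-p[:2]; q=np.c_[abs(q@u)-.1,abs(q@w)-.02,abs(Q[:,1])-.011]
        return np.linalg.norm(np.maximum(q,0),axis=1)+np.minimum(q.max(1),0)
    r=least_squares(res,[.055,-.01,.23],loss="soft_l1",f_scale=.002)
    print(len(Q),Q.min(0).round(3),Q.max(0).round(3),"fit",r.x.round(4),np.median(abs(r.fun)));return r.x
E
python3 - <<'E'
from lev import *
inhand(.165);inhand(.165,("scene",));inhand(.165,("top",))
E
```

```text
705 [-0.047 -0.013 -0.055] [0.143 0.013 0.038] fit [ 0.0581 -0.0032  0.2251] 0.0009171880218419998
432 [-0.048 -0.01  -0.044] [0.149 0.013 0.037] fit [ 0.0566 -0.0034  0.225 ] 0.0008624222533076716
283 [-0.045 -0.013 -0.047] [ 0.026  0.01  -0.004] fit [ 0.058  -0.0037  0.2285] 0.0007373782193149138
```

```bash
cat > place.py <<'E'
from h import *
p=(.0575,-.0035,.225)
def target(up,p=p,dy=0,mid=np.array([.501,-.199,.0517])):
    u=np.array([-.111,.994,.0508]);u/=np.linalg.norm(u);n=np.array([.00525,-.0505,1]);n-=u*(n@u);n/=np.linalg.norm(n)
    x=-u;Rl=np.c_[x,np.cross(n,x),n]
    c,s=np.cos(p[2]),np.sin(p[2]);xl=np.array([-c,0,-s]);zl=np.array([s,0,-c]);Lt=np.c_[xl,np.cross(zl,xl),zl]
    R=Rl@Lt.T; C=mid+n*.020+np.array([0,0,up])
    return C-R@np.array([p[0],0,p[1]]),R
E
python3 - <<'E'
from place import *
for up in(.15,.004):
    P,R=target(up);print(P,R.round(3).tolist());go(P,R)
E
```

```text
[ 0.50714568 -0.25404734  0.20265117] [[-0.107, 0.994, -0.03], [0.956, 0.111, 0.271], [0.272, 0.0, -0.962]]
t 5.32 d_cm [ -2.23 -26.25  -8.71] rv [ 0.958  0.496 -0.672] gap 0.0212 F [ 0.8 -0.2 -1. ] pos [0.5295 0.0084 0.2898] q [ 0.3   0.01  1.95 -0.86  0.91 -0.09]
[ 0.50714568 -0.25404734  0.05665117] [[-0.107, 0.994, -0.03], [0.956, 0.111, 0.271], [0.272, 0.0, -0.962]]
t 5.32 d_cm [ -2.23 -26.25 -23.31] rv [ 0.958  0.496 -0.672] gap 0.0212 F [ 0.8 -0.2 -1. ] pos [0.5295 0.0084 0.2898] q [ 0.3   0.01  1.95 -0.86  0.91 -0.09]
```

{"method": "arm_command", "body": {"deltas": [[-0.1,-1.4,0.5,0.05,0.027,-0.037,0],[-0.2,-2.8,1,0.1,0.055,-0.074,0],[-0.4,-4.2,1,0.16,0.082,-0.11,0],[-0.5,-5.6,1,0.21,0.11,-0.148,0],[-0.6,-7,1,0.26,0.136,-0.185,0],[-0.7,-8.4,1,0.31,0.164,-0.222,0],[-0.8,-9.8,1,0.37,0.19,-0.26,0],[-1,-11.2,1,0.42,0.218,-0.296,0],[-1.1,-12.6,1,0.47,0.245,-0.333,0],[-1.2,-14,1,0.53,0.273,-0.37,0]]}}

```text
t: 6.15
tool_pos: [0.5174, -0.1318, 0.3]
tcp_rot: [[-0.401, 0.9, 0.171], [0.896, 0.424, -0.132], [-0.191, 0.1, -0.976]]
ft_force: [0.1, -0.2, -2.8]
finger_gap: 0.0212
```

```bash
python3 - <<'E'
from place import *
go(*target(.10))
E
```

```text
t 6.15 d_cm [ -1.02 -12.23 -14.74] rv [ 0.426  0.223 -0.299] gap 0.0212 F [ 0.1 -0.2 -2.8] pos [ 0.5174 -0.1318  0.3   ] q [-0.33  0.07  1.61 -0.07  1.25 -0.75]
```

{"method": "arm_command", "body": {"deltas": [[-0.1,-1.4,0,0.05,0.028,-0.037,0],[-0.2,-2.8,-0.5,0.107,0.056,-0.075,0],[-0.3,-4.2,-1.5,0.16,0.084,-0.112,0],[-0.5,-5.6,-3,0.213,0.112,-0.15,0],[-0.6,-7,-4.5,0.266,0.14,-0.187,0],[-0.7,-8.4,-6.5,0.32,0.167,-0.224,0],[-0.8,-9.8,-8.5,0.373,0.195,-0.262,0],[-0.9,-11,-10.5,0.426,0.223,-0.299,0],[-1,-12.2,-12.5,0.426,0.223,-0.299,0],[-1,-12.2,-14,0.426,0.223,-0.299,0]]}}

```text
t: 6.98
tool_pos: [0.5071, -0.2569, 0.1569]
tcp_rot: [[-0.105, 0.994, -0.031], [0.958, 0.109, 0.266], [0.268, -0.002, -0.963]]
ft_force: [0.0, 0.4, -1.8]
finger_gap: 0.0212
```

```bash
python3 - <<'E'
from lev import *
from place import target
p=inhand(.11)
go(*target(.004)); go(*target(.004,p))
E
```

```text
1781 [-0.045 -0.014 -0.05 ] [0.162 0.014 0.039] fit [ 0.0577 -0.0026  0.2268] 0.0011571813918201824
t 7.08 d_cm [  0.11  -0.09 -10.02] rv [-0.    -0.005  0.   ] gap 0.0211 F [ 0.   0.4 -2.6] pos [ 0.506  -0.2532  0.1569] q [-0.71  0.41  1.53  0.19  1.42 -0.87]
t 7.08 d_cm [ 0.12 -0.12 -9.95] rv [ 0.001 -0.004  0.   ] gap 0.0211 F [ 0.   0.4 -2.6] pos [ 0.506  -0.2532  0.1569] q [-0.71  0.41  1.53  0.19  1.42 -0.87]
```

{"method": "arm_command", "body": {"deltas": [[0.1,-0.1,-1.2,0,0,0,0],[0.1,-0.1,-2.6,0,0,0,0],[0.1,-0.1,-4,0,0,0,0],[0.1,-0.1,-5.4,0,0,0,0],[0.1,-0.1,-6.7,0,0,0,0],[0.1,-0.1,-7.8,0,0,0,0],[0.1,-0.1,-8.7,0,0,0,0],[0.1,-0.1,-9.4,0,0,0,0],[0.1,-0.1,-9.8,0,0,0,0],[0.1,-0.1,-10,0,0,0,0]]}}

```text
t: 7.92
tool_pos: [0.5093, -0.254, 0.0607]
tcp_rot: [[-0.109, 0.994, -0.027], [0.957, 0.112, 0.267], [0.269, 0.003, -0.963]]
ft_force: [-0.2, -0.9, -2.6]
finger_gap: 0.0212
```

```bash
python3 - <<'E'
from place import *
go(*target(.0))
f=grab("scene"); save(f,"s3.png",(140,140,340,290),4); go(*target(.0))
E
```

```text
t 7.92 d_cm [-0.21  0.   -0.8 ] rv [ 0.003  0.003 -0.001] gap 0.0212 F [-0.2 -0.9 -2.6] pos [ 0.5093 -0.254   0.0607] q [-0.71  0.5   1.64  0.2   1.21 -0.91]
t 7.97 d_cm [-0.21  0.   -0.8 ] rv [ 0.003  0.003 -0.001] gap 0.0215 F [-0.3  0.2 -3. ] pos [ 0.5093 -0.2541  0.0606] q [-0.71  0.5   1.64  0.2   1.21 -0.91]
```

View pics/s3.png

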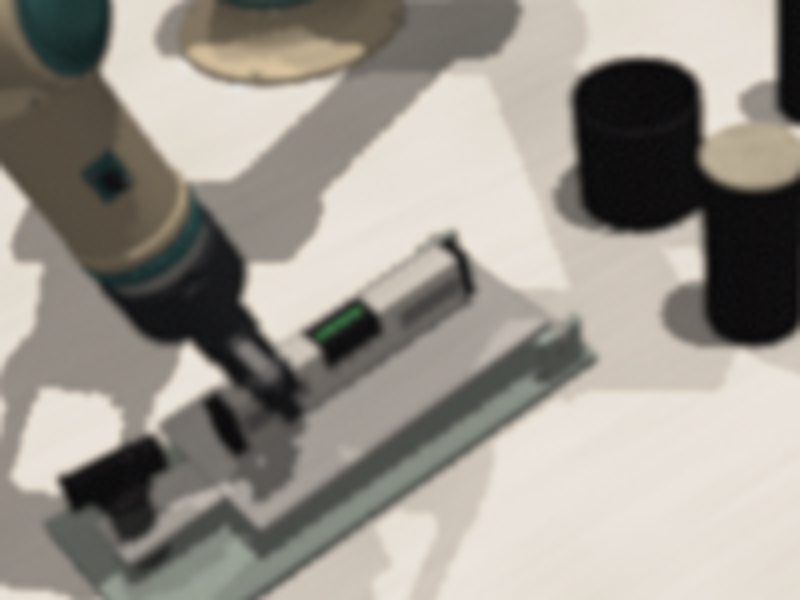

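The level hangs a few mm over the plate, lengthwise and near its middle (crop (220,420) to (460,270)). Lowering slowly.

{"method": "arm_command", "body": {"deltas": [[0,0,-0.2,0,0,0,0],[-0.1,0,-0.3,0,0,0,0],[-0.1,0,-0.4,0,0,0,0],[-0.1,0,-0.5,0,0,0,0],[-0.1,0,-0.55,0,0,0,0],[-0.1,0,-0.6,0,0,0,0],[-0.1,0,-0.65,0,0,0,0],[-0.1,0,-0.65,0,0,0,0],[-0.1,0,-0.65,0,0,0,0],[-0.1,0,-0.65,0,0,0,0]]}}

```text
t: 8.8
tool_pos: [0.5083, -0.2542, 0.0545]
tcp_rot: [[-0.108, 0.994, -0.027], [0.957, 0.112, 0.267], [0.269, 0.003, -0.963]]
ft_force: [0.5, -0.0, -1.9]
finger_gap: 0.0215
```

```bash
python3 - <<'E'
from place import *
go(*target(.0))
E
```

```text
t 8.8 d_cm [-0.11  0.01 -0.19] rv [ 0.003  0.003 -0.001] gap 0.0215 F [ 0.5 -0.  -1.9] pos [ 0.5083 -0.2542  0.0545] q [-0.71  0.5   1.65  0.2   1.19 -0.91]
```

{"method": "arm_command", "body": {"deltas": [[0,0,-0.05,0,0,0,0],[0,0,-0.1,0,0,0,0],[0,0,-0.12,0,0,0,0],[0,0,-0.15,0,0,0,0],[0,0,-0.18,0,0,0,0],[0,0,-0.2,0,0,0,0],[0,0,-0.2,0,0,0,0],[0,0,-0.2,0,0,0,0],[0,0,-0.2,0,0,0,0],[0,0,-0.2,0,0,0,0]]}}

```text
t: 9.63
tool_pos: [0.5083, -0.2541, 0.0533]
tcp_rot: [[-0.109, 0.994, -0.027], [0.957, 0.112, 0.267], [0.269, 0.003, -0.963]]
ft_force: [-1.4, 0.1, 5.7]
finger_gap: 0.0213
```

Contact (force went from −2.7 to +5.7 N). Ease off and release.

{"method": "arm_command", "body": {"deltas": [[0,0,0.04,0,0,0,0],[0,0,0.08,0,0,0,0],[0,0,0.08,0,0,0,0.1],[0,0,0.08,0,0,0,0.2],[0,0,0.08,0,0,0,0.3],[0,0,0.08,0,0,0,0.4],[0,0,0.08,0,0,0,0.5],[0,0,0.08,0,0,0,0.6],[0,0,0.08,0,0,0,0.6],[0,0,0.08,0,0,0,0.6]]}}

```text
t: 10.47
tool_pos: [0.5083, -0.2541, 0.0532]
tcp_rot: [[-0.108, 0.994, -0.027], [0.957, 0.112, 0.267], [0.269, 0.003, -0.963]]
ft_force: [0.3, 0.5, -0.6]
finger_gap: 0.0514
```

{"method": "arm_command", "body": {"deltas": [[0,-0.15,0.5,0,0,0,0.6],[0,-0.3,1.2,0,0,0,0.6],[0,-0.6,2.2,0,0,0,0.6],[0,-0.9,3.4,0,0,0,0.6],[0,-1.3,4.8,0,0,0,0.6],[0,-1.8,6.5,0,0,0,0.6],[0.1,-2.3,8.5,0,0,0,0.6],[0.1,-2.9,10.5,0,0,0,0.6],[0.1,-3.2,12,0,0,0,0.6],[0.1,-3.2,12,0,0,0,0.6]]}}

```text
t: 11.3
tool_pos: [0.511, -0.2885, 0.1777]
tcp_rot: [[-0.109, 0.994, -0.021], [0.959, 0.111, 0.262], [0.263, 0.009, -0.965]]
ft_force: [1.1, 0.4, 1.2]
finger_gap: 0.0509
```

```bash
cat > chk.py <<'E'
from h import *
import sys
s=arm.get_state()
for n in("top","scene"):
    f=grab(n); 
    if n=="scene": save(f,sys.argv[1],(130,140,330,290),4)
    W=cloud(f).reshape(-1,3);W=W[~np.isnan(W[:,0])]
    d=W[:,:2]-[.501,-.199];u=np.array([-.111,.994]);v=np.array([.994,.111]);a=d@u;b=d@v
    zp=.0517+.0*a
    k=(abs(a)<.13)&(abs(b)<.05)&(W[:,2]>.085)&(W[:,2]<.105)
    if k.sum()>20:
        P=W[k];print(n,"level top",k.sum(),"a",a[k].min().round(3),a[k].max().round(3),"b",b[k].mean().round(3),"rect",cv2.minAreaRect(np.c_[a[k],b[k]].astype(np.float32)),"z fit",np.polyfit(a[k],P[:,2],1).round(4))
    k=(abs(a)<.11)&(abs(b)>.02)&(abs(b)<.055)&(W[:,2]>.04)&(W[:,2]<.075);print(n,"plate slope",np.polyfit(a[k],W[k,2],1).round(4),k.sum())
    k=(a>-.21)&(a<-.135)&(abs(b)<.045)&(W[:,2]>.096)&(W[:,2]<.112)
    if k.sum()>20: print(n,"knob",W[k].mean(0).round(4),cv2.minAreaRect(W[k,:2].astype(np.float32)))
az=np.arctan2(-.994,.111)
R=np.c_[[0,1,0],[1,0,0],[0,0,-1]].astype(float);go([.5195,-.368,.12],R)
E
python3 chk.py s4.png
```

```text
top level top 643 a -0.102 0.098 b -0.001 rect ((-0.0016816407442092896, -0.0010293740779161453), (0.024518262594938278, 0.2000817507505417), 89.26087188720703) z fit [0.0447 0.0916]
top plate slope [0.0504 0.0514] 1996
top knob [ 0.5194 -0.344   0.103 ] ((0.5193439722061157, -0.34512796998023987), (0.01831066980957985, 0.013934457674622536), 76.41839599609375)
scene level top 571 a -0.102 0.097 b 0.005 rect ((-0.002533555030822754, 0.002492840401828289), (0.028257030993700027, 0.1990388035774231), 89.63719177246094) z fit [0.0376 0.0911]
scene plate slope [0.0443 0.0518] 1002
scene knob [ 0.5248 -0.3687  0.1021] ((0.522621214389801, -0.36857762932777405), (0.06231655552983284, 0.01831570267677307), 86.0762939453125)
t 11.4 d_cm [ 1.01 -8.14 -5.42] rv [-0.271 -0.011 -0.112] gap 0.0511 F [-0.1  0.7  0. ] pos [ 0.5094 -0.2866  0.1742] q [-0.74  0.42  1.46  0.18  1.47 -0.89]
```

View pics/s4.png

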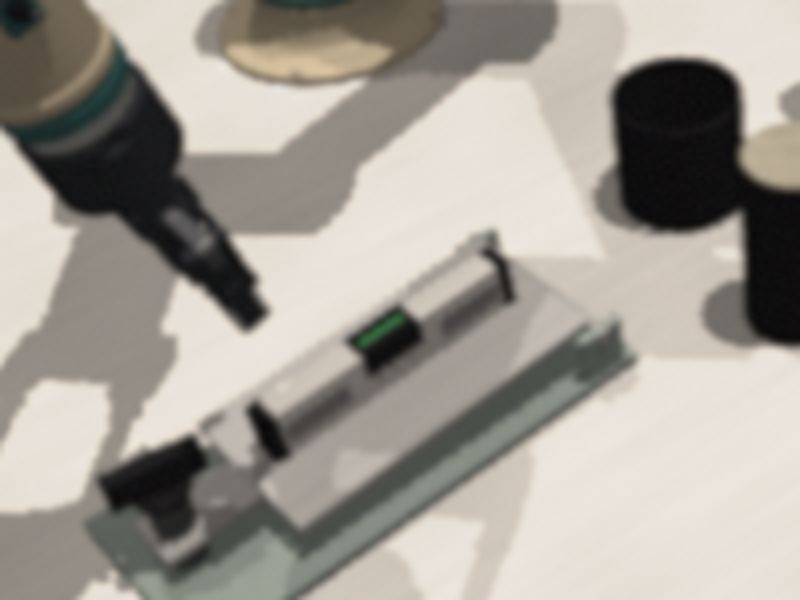

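The level stands on its narrow edge on the middle of the plate (crop (270,430)–(500,270)), measured within 3 mm, fingers clear. Now the knob.

```bash
cat > kn.py <<'E'
from h import *
import sys
a=np.radians(float(sys.argv[1]));z=float(sys.argv[2])
y=np.array([np.cos(a),np.sin(a),0]);k=np.array([0,0,-1.]);go([.520,-.369,z],np.c_[np.cross(y,k),y,k])
E
python3 kn.py -3.7 .14
```

```text
t 11.4 d_cm [ 1.06 -8.24 -3.42] rv [-0.271 -0.002 -0.176] gap 0.0511 F [-0.1  0.7  0. ] pos [ 0.5094 -0.2866  0.1742] q [-0.74  0.42  1.46  0.18  1.47 -0.89]
```

{"method": "arm_command", "body": {"deltas": [[0.1,-1,0,-0.03,0,-0.02,0.6],[0.2,-2,0,-0.06,0,-0.04,0.6],[0.4,-3.2,0,-0.1,0,-0.06,0.6],[0.5,-4.5,0,-0.14,0,-0.09,0.6],[0.7,-5.7,-0.5,-0.18,0,-0.12,0.6],[0.9,-6.9,-1,-0.22,0,-0.15,0.6],[1,-7.8,-1.8,-0.25,0,-0.17,0.6],[1.1,-8.2,-2.6,-0.271,0,-0.176,0.6],[1.1,-8.2,-3.4,-0.271,0,-0.176,0.6],[1.1,-8.2,-3.4,-0.271,0,-0.176,0.6]]}}

```text
t: 12.23
tool_pos: [0.5191, -0.367, 0.1368]
tcp_rot: [[0.065, 0.998, -0.007], [0.998, -0.065, 0.005], [0.004, -0.007, -1.0]]
ft_force: [-0.1, 0.7, 0.6]
finger_gap: 0.0515
```

```bash
python3 kn.py -3.7 .08
```

```text
t 12.23 d_cm [ 0.09 -0.2  -5.68] rv [-0.005 -0.007  0.   ] gap 0.0515 F [-0.1  0.7  0.6] pos [ 0.5191 -0.367   0.1368] q [-0.72  0.43  1.51 -0.    1.21 -0.66]
```

{"method": "arm_command", "body": {"deltas": [[0,-0.1,-1.5,0,0,0,0.6],[0.1,-0.2,-3,0,0,0,0.6],[0.1,-0.2,-4.5,0,0,0,0.6],[0.1,-0.2,-5.3,0,0,0,0.6],[0.1,-0.2,-5.8,0,0,0,0.6],[0.1,-0.2,-5.8,0,0,0,0.6],[0.1,-0.2,-5.8,0,0,0,0.3],[0.1,-0.2,-5.8,0,0,0,0.15],[0.1,-0.2,-5.8,0,0,0,0],[0.1,-0.2,-5.8,0,0,0,0]], "grip_force": 40}}

```text
t: 13.07
tool_pos: [0.5211, -0.3705, 0.0825]
tcp_rot: [[0.065, 0.998, -0.003], [0.998, -0.065, 0.001], [0.0, -0.003, -1.0]]
ft_force: [-2.2, -1.0, 4.0]
finger_gap: 0.0128
```

{"method": "arm_command", "body": {"deltas": [[0,0,0,0,0,0,0],[0,0,0,0,0,0,0],[0,0,0,0,0,0,0],[0,0,0,0,0,0,0],[0,0,0,0,0,-0.02,0],[0,0,0,0,0,-0.06,0],[0,0,0,0,0,-0.1,0],[0,0,0,0,0,-0.14,0],[0,0,0,0,0,-0.18,0],[0,0,0,0,0,-0.2,0]]}}

```text
t: 13.9
tool_pos: [0.5207, -0.3705, 0.0825]
tcp_rot: [[0.263, 0.965, -0.003], [0.965, -0.263, 0.001], [0.0, -0.004, -1.0]]
ft_force: [-3.1, 0.7, 6.2]
finger_gap: 0.0131
```

```bash
python3 kn.py -85 .08
```

```text
t 13.9 d_cm [-0.07  0.15 -0.25] rv [-0.003 -0.002 -1.217] gap 0.0131 F [-3.1  0.7  6.2] pos [ 0.5207 -0.3705  0.0825] q [-0.73  0.48  1.57 -0.    1.09 -0.46]
```

{"method": "arm_command", "body": {"deltas": [[0,0,0.1,0,0,-0.06,0],[0,0,0.1,0,0,-0.12,0],[0,0,0.1,0,0,-0.18,0],[0,0,0.1,0,0,-0.24,0],[0,0,0.1,0,0,-0.3,0],[0,0,0.1,0,0,-0.36,0],[0,0,0.1,0,0,-0.42,0],[0,0,0.1,0,0,-0.48,0],[0,0,0.1,0,0,-0.54,0],[0,0,0.1,0,0,-0.6,0]]}}

```text
t: 14.73
tool_pos: [0.5196, -0.3698, 0.0825]
tcp_rot: [[0.763, 0.647, -0.004], [0.647, -0.763, 0.004], [-0.0, -0.006, -1.0]]
ft_force: [-4.8, 0.8, 3.4]
finger_gap: 0.0135
```

{"method": "arm_command", "body": {"deltas": [[0,0,0,0,0,-0.06,0],[0,0,0,0,0,-0.12,0],[0,0,0,0,0,-0.18,0],[0,0,0,0,0,-0.24,0],[0,0,0,0,0,-0.3,0],[0,0,0,0,0,-0.36,0],[0,0,0,0,0,-0.42,0],[0,0,0,0,0,-0.48,0],[0,0,0,0,0,-0.54,0],[0,0,0,0,0,-0.6,0]]}}

```text
t: 15.57
tool_pos: [0.5191, -0.3686, 0.0824]
tcp_rot: [[0.995, 0.103, -0.003], [0.103, -0.995, 0.006], [-0.002, -0.007, -1.0]]
ft_force: [-5.2, 2.8, 4.6]
finger_gap: 0.0133
```

```bash
python3 chk.py s5.png; python3 kn.py -85 .08
```

```text
top level top 686 a -0.101 0.1 b -0.002 rect ((-0.00021003931760787964, -0.0008780919015407562), (0.024763261899352074, 0.20134297013282776), 89.48114013671875) z fit [0.0005 0.0973]
top plate slope [0.0015 0.0576] 2048
top knob [ 0.5162 -0.3658  0.1021] ((0.5184069275856018, -0.36404287815093994), (0.06423002481460571, 0.02099091187119484), 7.658936500549316)
scene level top 699 a -0.1 0.1 b 0.006 rect ((3.4570693969726562e-06, 0.0021127015352249146), (0.2008904069662094, 0.02826487272977829), 0.23938533663749695) z fit [0.0008 0.0954]
scene plate slope [-0.0043  0.0578] 960
scene knob [ 0.5293 -0.3683  0.1036] ((0.5252770781517029, -0.36858904361724854), (0.057986486703157425, 0.03760151565074921), 32.05191421508789)
t 15.67 d_cm [0.04 0.06 3.75] rv [-0.003 -0.007  1.466] gap 0.0131 F [-5.5  2.7  5.5] pos [ 0.5191 -0.3686  0.0825] q [-0.73  0.48  1.57  0.    1.1   0.74]
t 15.67 d_cm [ 0.09 -0.04 -0.25] rv [-0.006 -0.003 -0.017] gap 0.0131 F [-5.5  2.7  5.5] pos [ 0.5191 -0.3686  0.0825] q [-0.73  0.48  1.57  0.    1.1   0.74]
```

The plate is level to about 0.001 rad by both depth views. Release the knob and back off straight up.

{"method": "arm_command", "body": {"deltas": [[0,0,0,0,0,0,0.1],[0,0,0,0,0,0,0.25],[0,0,0,0,0,0,0.4],[0,0,0,0,0,0,0.5],[0,0,0,0,0,0,0.5],[0,0,0.7,0,0,0,0.5],[0,0,2,0,0,0,0.5],[0,-0.5,4,0,0,0,0.5],[0,-1,6.5,0,0,0,0.5],[0,-2,9,0,0,0,0.5]]}}

```text
t: 16.5
tool_pos: [0.5212, -0.3892, 0.1733]
tcp_rot: [[0.994, 0.106, 0.001], [0.106, -0.994, 0.005], [0.001, -0.005, -1.0]]
ft_force: [-0.2, -0.4, -0.7]
finger_gap: 0.0428
```

{"method": "arm_command", "body": {"deltas": [[0,-1,2,0,0,0,0.5],[0,-2,4,0,0,0,0.5],[0,-3,6,0,0,0,0.5],[0,-4,8,0,0,0,0.5],[0,-4,8,0,0,0,0.5],[0,-4,8,0,0,0,0.5],[0,-4,8,0,0,0,0.5],[0,-4,8,0,0,0,0.5],[0,-4,8,0,0,0,0.5],[0,-4,8,0,0,0,0.5]]}}

```text
t: 17.33
tool_pos: [0.521, -0.4293, 0.2512]
tcp_rot: [[0.994, 0.106, -0.0], [0.106, -0.994, 0.005], [0.0, -0.005, -1.0]]
ft_force: [0.3, -0.3, 0.3]
finger_gap: 0.0431
```

```bash
sed -i 's/(130,140,330,290),4/(130,90,440,300),2.5/' chk.py; python3 chk.py s6.png
```

```text
top level top 688 a -0.1 0.101 b -0.002 rect ((0.000249229371547699, -0.0009331842884421349), (0.024637732654809952, 0.20065467059612274), 89.5851058959961) z fit [-0.0016  0.0974]
top plate slope [0.0015 0.0577] 2053
top knob [ 0.5181 -0.3664  0.1023] ((0.5186170339584351, -0.3675273358821869), (0.06445326656103134, 0.015780193731188774), 7.32139778137207)
scene level top 705 a -0.1 0.099 b 0.006 rect ((-0.0008225217461585999, 0.0020398972555994987), (0.028880959376692772, 0.1990538090467453), 89.38523864746094) z fit [0.0052 0.0954]
scene plate slope [-0.0048  0.0578] 976
scene knob [ 0.526  -0.369   0.1029] ((0.5228664875030518, -0.3689247667789459), (0.06425946950912476, 0.014725904911756516), 6.389499664306641)
t 17.43 d_cm [ -0.17   6.16 -13.17] rv [-0.004 -0.003  1.465] gap 0.0427 F [ 0.1  0.5 -1. ] pos [ 0.5212 -0.4296  0.2517] q [-0.79  0.42  1.23  0.    1.49  0.67]
```

View pics/s6.png

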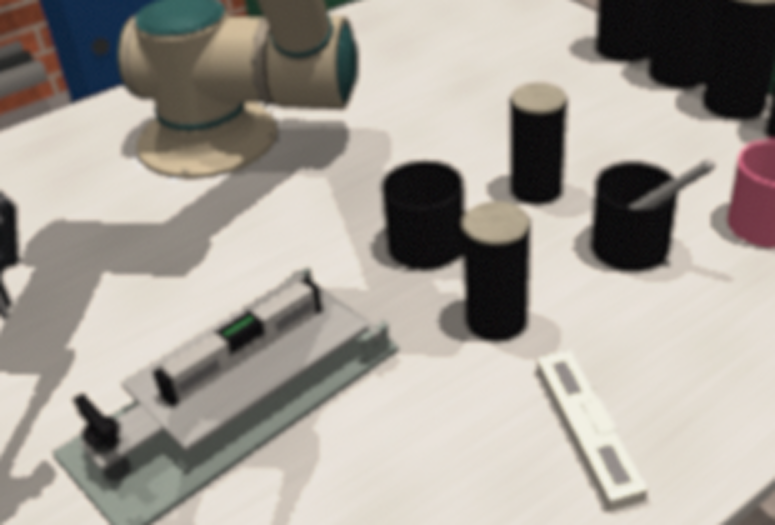

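The level stands on the levelled plate at about (240,335). The knob is turned, the rod and cylinders are where they started, and the arm is clear. Handing in.

```bash
python3 -c "
from station import arm
print(arm.close_job())"
```

```text
the job is handed in; nothing more can be done
None
```

I pulled the aluminium spirit level out of its mould and stood it on a narrow edge on the middle of the plate. I let go of it, then turned the knob about 1.4 rad clockwise to level the plate, and handed the job in at 17.4 s. The hand-in gives no verdict.

- **Plate tilt:** the last check read +0.0015 rad from the top camera and −0.0048 rad from the scene camera. They disagree slightly, but both are inside the 0.015 limit.
- **Spirit level:** its centre was within about 3 mm of the plate's middle along the plate. Across it, the top camera read −1 to −2 mm and the scene camera 2 to 6 mm. It was within 0.01 rad of the plate's length.
- **Everything else:** in the last picture the rod was still in its cup, the cylinders looked unmoved (I did not re-measure them), and the gripper was clear of everything.
- **Off plan:** joint 4 reached its −1.18 limit during the first grasp, so the fingers closed about 4.5 mm higher than planned. The grip still held. The fingers also pressed on the knob with a few newtons while turning it.

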